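# Load the test pen and latch its gate

## Robot

A 6-joint arm with a two-finger parallel gripper is mounted at the origin on the work surface. World frame = base frame: x ahead of the robot, y to its left, z up, the work surface at z = 0. Lengths are in mm, angles in rad, forces in N, time in s.
With the tool pointing down it reaches from about 350 to 775 mm from the base axis. Payload 7.3 kg.
Tool frame: the origin (TCP) lies midway between the tips of the shut fingers; the grasp point (between the pads) lies 19 mm behind it; x points along the fingers, y is the direction in which the jaws open and shut, and the axes are right-handed (so a half turn about x gives the same grasp; the last joint's range is limited). The gripper opens to 92 mm and grips with 3 to 60 N. Pads are 19 mm wide; open, the fingers measure 130 mm over their backs; the gripper's body (75 mm by 190 mm) begins 47 mm behind the grasp point.
Start: joints at [-1.313, 0.342, 1.524, -0, 1.275, -0.146], TCP at [206.304, -482.787, 226.741] pointing down, gripper open.
Joint ranges: [-2.53, 2.53], [-0.77, 2.02], [0.04, 2.7], [-1, 4.14], [0.28, 2.66], [-3.11, 3.11]. Speed limits (rad/s): [2.57, 2.57, 3.14, 3.14, 3.14, 3.14].

## Interface

Orientations are given as [roll, pitch, yaw] about the fixed x, y, z axes, in that order (R = Rz(yaw) Ry(pitch) Rx(roll)).
In Python, from plant import bot gives the robot as it stands. The module is installed in compiled form; this text tells all that it offers.
- The arm moves only by the shell command python3 -m handwheel 'ROWS' [OPENING]. ROWS is JSON, a list that holds one entry, the list of rows, each a list of 4 numbers: the shift along the tool's x, y, z in cm, then the turn about the tool's x in rad. A call has 1 to 8 rows; each row shifts and turns the commanded pose from where the row before left it, along the tool's axes as they then stand; what a row does not reach is not made up. A row lasts 1/12 s, in which the tool goes at most 41.7 mm and 7.16 degrees, less where a joint would pass 70% of its speed; a pose out of reach is approached as far as the arm can. A call is refused whole if a number of a shift passes 4.17 or a number of a turn 0.125, either way. A call with a gripper value outside its range is refused whole. OPENING is the opening, from 0 (shut) to 1 (fully open), set as the call begins (- or left out, the last holds). The fingers move at their own pace and stop on an object; the grip force is fixed at half the most. Time passes only in rows, so rows that do not move let the fingers close. It gives the time, the measured TCP pose, the force and the opening at its end, in the units of the state.
- bot.get_obs(): the state, without advancing time (a new reading comes with each control period).
- bot.capture(name): name is "side" or "top"; returns (picture, depth): 384x512x3 uint8, red, green, blue; 384x512 float32, mm along the optical axis (not along the pixel's ray), 0 where there is no reading.
- bot.camera_model(name): a dict with "fx", "fy", "cx", "cy" (pixels), "dist_coeffs" ([k1, k2, p1, p2, k3] as OpenCV has them; the pictures are not rectified), "position" and "rotation" of the camera in the world. Camera axes: x right, y down, z forward; pixel columns grow to the right and rows downward; lengths in mm; the calibration is good to about 2 mm. A picture is of the moment at which its call begins. camera_model takes no time and is no camera call.
- bot.close_job(): hands the job in, once; it reports no verdict.
Trained networks look in the newest picture that a camera, given by its name, has taken for a name from the list of things; names that differ only in an ending like _2 or _b are one class to them, and where a whole thing is asked for, a point or a joint stands for the part that bears it (a point fixed in the world has none). Each returns a list of dicts, best first, with "conf" (0 to 1); they miss things now and then, are a little off and sometimes report something else, mostly with a low value. They report only what shows in the picture. A call takes as long as a camera call. They do not tell look-alikes from the thing itself.
- bot.find_in(camera, label): "bbox" ([left, top, width, height] in pixels, round what is visible of it).
- bot.spot_point(camera, label): "point" ([column, row] in pixels: a listed point, or the origin of a listed thing).
The state is a dict: "time": time; "joint_positions": joint angles; "dq": joint speeds; "tau": joint torques, N m; "tool_pos": TCP position; "tcp_rot": TCP orientation; "contact_force": force on the tool from outside, world axes, zero at the start; "moment": the same for the moment, N m; "grip_width": finger opening in mm.
Only numpy, scipy, OpenCV 4.12 (cv2) and the standard library are available. Lean on these libraries where they do the work, as an engineer would, in place of code of your own. Each camera call takes 0.05 s, during which the arm holds its last target.

## Task

Set the finned aluminium converter into the nest of the plywood test pen, long side along the nest, seated flat and released, without dropping it. Then push the pen's open gate gently shut until its sprung tongue rides over the strike roller and snaps in behind it, so that the gate stays latched when you let go; do not slam or force it, and leave the other things on the bench where they are.

Things in the scene. Friction and masses are not known exactly. Their poses are not given: they have to be found in the camera images.
- module: finned aluminium power converter, 70 (its x) x 40 (its y) x 45 mm high, 0.22 kg or so, standing fins-up on the bench. Origin: centre of its underside. Its two 70 x 45 mm long sides are plain: grip it across the 40 mm width, pads about 33 mm above its underside. Either way round fits the nest.
- nest (a point): centre of the nest floor in the pen, 12 mm above the bench; axes as the pen's. The nest is a pocket 80 mm (x) by 50 mm (y) between wooden rims 6 mm thick and 10 mm high. The pen is open above and about 190 (x) by 230 mm (y) inside, so fingers have room beside the nest at +y and -y.
- pen: plywood test pen fixed to the bench, 220 (x) x 260 (y) mm, with a hinged gate as its -x side. Origin: centre of the underside of its 12 mm base. Walls, tops 102 mm above the bench, at +x, +y and -y. Gate hinge at x -95, y +105 mm. The strike, a steel bracket up to 84 mm high with an upright 8 mm roller, stands at y -88 to -113 mm and juts out to about x -125 mm (12 mm either way).
- gate (a joint): angle of the plywood gate, rad: 0 is parallel to the pen's y, grows as its free end swings out to the pen's -x. It stays where left (light hinge friction). The strike is set on slots, so the angle at which the tongue snaps in varies, -0.03 to 0.10, and is not measured: feel for it. If not latched, the gate springs back out or is left with its tongue pressed in.
- tongue (a joint): how far the sprung steel tongue is pressed into the gate's free edge, m: 0 fully out (it juts 12 mm), at most 0.011. Its sloped face leads on closing. It meets the roller about 17 mm before the snap, is pressed in 7 to 8 mm, and springs back to 0 as it snaps in. 60 mm above the bench.
- gate_hinge (a point): point on the gate's upright hinge axis, 105 mm above the bench, level with the gate's top edge. The gate is a plain board 10 mm thick, 190 mm from hinge axis to free edge, from 16 to 105 mm above the bench; its outer face lies 5 mm outside the hinge axis.
- push_spot (a point): point on the gate's plain outer face, 150 mm from the hinge axis and 90 mm above the bench: push here. Its x is square to the gate, inwards (the way to push); y points to the hinge. The push is under 2 N at first, up to about 11 N over the last 17 mm as the tongue rides and the buffer gives, and climbs steeply from 1 mm past the snap. 15 to 18 N always latches; over 25 N strains the gate.
- spool: grey solder spool, 60 mm across, 46 mm high, standing; bystander. Origin: centre of its underside
- mug: mug, 80 mm across, 90 mm high; bystander. Origin: centre of its underside
- screwdriver: screwdriver lying on the bench; bystander. Origin: near its middle, on the bench
- tape: roll of tape lying flat, 90 mm across, 20 mm high; bystander. Origin: centre of its underside
- project_box: plain black plastic box 85 x 50 x 30 mm, no fins; bystander. Origin: centre of its underside
- pliers: pliers with yellow handles lying on the bench, 150 mm long; bystander. Origin: by the pivot, on the bench
- buffer (a joint): how far the sprung rubber buffer on the strike, 12 mm across, inside the pen behind the gate's free end, is pressed in, m: 0 free; the gate meets it 5 mm before the snap; about 0.005 with the gate latched (it holds the tongue against the roller); bottoms out at 0.006. 28 mm above the bench.
There are look-alikes about, which are no part of the job. Leave any purple or turquoise look-alike of the module alone.

How it is judged (in metres and radians):
On the way, in this order (a step that is already met when the one before it is completed fails the run):
1. the converter sits flat in the nest, released, with the gate still open (horizontal distance between module and nest below 0.008 m and z of module in the frame of nest below 0.003 m and angle between the x axis of module and the x axis of nest, either way round below 0.15 rad and contact force between the fingers and module below 0.1 N and value of joint gate above 0.2 rad), for 0.2 s.
2. the gate is shut and the tongue has sprung out behind the roller (value of joint gate below 0.12 rad and value of joint tongue below 0.0015 m and value of joint buffer above 0.003 m), for 0.2 s.
At the end, for the whole second after the job is handed in: The gate stays shut by itself (below 0.12 rad, buffer pressed in over 3 mm), its tongue sprung out behind the roller (pressed in under 1.5 mm); the converter rests fins-up and still in the nest: within 8 mm of its centre and 3 mm of its floor, upright within 0.06 and aligned within 0.15 rad (all of step 2 and horizontal distance between module and nest below 0.008 m and z of module in the frame of nest below 0.003 m and angle between the x axis of module and the x axis of nest, either way round below 0.15 rad and angle between module's own z axis and vertical below 0.06 rad and linear speed of module below 0.02 m/s); the robot touches nothing.
It fails at once if the gate is forced: more than 25 N between robot and gate (contact force between any of the fingers, the arm and gate above 25 N).
It fails at once if the gate is slammed: it swings shut faster than 2.5 rad/s (velocity of joint gate below -2.5 rad/s).
It fails at once if the converter is dropped into the nest (faster than 0.7 m/s over it) (horizontal distance between module and nest below 0.03 m and linear speed of module above 0.7 m/s).
It fails at once if a bystander is shifted more than 30 mm (distance of any of spool, mug, screwdriver, tape, project_box, pliers from where it was at the start of the episode above 0.03 m).
It also fails if it takes over 61 s, if anything falls off the work surface, if the arm or the gripper's body presses on something with over 40 N, if the wrist force passes 120 N, or if a joint passes its speed limit or range.

## Working session

There is one attempt and no reset: what is moved stays moved. The work goes in short steps, Python scripts to look and compute and a shell command to move; the robot and the scene stay as the last step left them, time stands still between calls to the robot, and variables do not carry over. Pictures are saved under pics/ and viewed, and the job is handed in when it is done.

```bash
mkdir -p pics; ls; cat > h.py <<'E'
import numpy as np, cv2
from plant import bot
def cap(n,f):
    p,d=bot.capture(n); cv2.imwrite('pics/'+f+'.png',p[:,:,::-1]); np.save('pics/'+f+'.npy',d); return p,d
def ray(n,uv):
    m=bot.camera_model(n);K=np.array([[m['fx'],0,m['cx']],[0,m['fy'],m['cy']],[0,0,1.]])
    q=cv2.undistortPoints(np.array(uv,float).reshape(-1,1,2),K,np.array(m['dist_coeffs'],float)).reshape(-1,2)
    R=np.array(m['rotation'],float)
    if R.shape!=(3,3):
        from scipy.spatial.transform import Rotation as Ro
        R=Ro.from_euler('xyz',R).as_matrix()
    return np.array(m['position'],float),R,np.c_[q,np.ones(len(q))]
def atz(n,uv,z):
    p,R,q=ray(n,uv);d=q@R.T
    return p+d*((z-p[2])/d[:,2])[:,None]
def dep(n,uv,D):
    p,R,q=ray(n,uv);return p+(q*np.atleast_1d(D)[:,None])@R.T
def cloud(n,d):
    v,u=np.mgrid[0:d.shape[0],0:d.shape[1]]
    uv=np.c_[u.ravel(),v.ravel()];return dep(n,uv,d.ravel()).reshape(d.shape+(3,))
E
python3 - <<'E'
from h import *
for n in('side','top'):
    print(bot.camera_model(n)); cap(n,n+'0')
    for l in('module','nest','gate','gate_hinge','push_spot','pen'):
        print(n,l,[(np.round(x['point']).tolist(),round(x['conf'],2)) for x in bot.spot_point(n,l)][:4], [(np.round(x['bbox']).tolist(),round(x['conf'],2)) for x in bot.find_in(n,l)][:4] if l in('module','pen','gate') else '')
print(bot.get_obs())
E
```

```text
pics
{'fx': 387.5815126236315, 'fy': 387.5815126236315, 'cx': 259.39764969939216, 'cy': 196.6991235025776, 'dist_coeffs': array([-0.08383628,  0.        ,  0.        ,  0.        ,  0.        ]), 'position': array([339.65688382, 871.76977699, 711.72627382]), 'rotation': array([-2.16389389e+00, -4.69016894e-04, -2.91495045e+00])}
side module [([254.0, 197.0], 0.96), ([276.0, 181.0], 0.77), ([290.0, 159.0], 0.49), ([244.0, 260.0], 0.21)] [([242.0, 178.0, 21.0, 22.0], 0.96), ([267.0, 168.0, 19.0, 18.0], 0.79), ([221.0, 159.0, 31.0, 14.0], 0.65), ([241.0, 224.0, 64.0, 56.0], 0.61)]
side nest [([228.0, 250.0], 0.58)] Traceback (most recent call last):
  File "<stdin>", line 5, in <module>
ValueError: it knows: gate_hinge, module, mug, nest, pen, pliers, project_box, push_spot, screwdriver, spool, tape
```

```bash
python3 - <<'E'
from h import *
for n in('side','top'):
    p,d=cap(n,n+'1')
    if n=='top': print(bot.camera_model(n))
    for l in('module','nest','gate_hinge','push_spot','pen'):
        print(n,l,[(np.round(x['point']).tolist(),round(x['conf'],2)) for x in bot.spot_point(n,l)][:4], [(np.round(x['bbox']).tolist(),round(x['conf'],2)) for x in bot.find_in(n,l)][:4] if l in('module','pen') else '')
print(bot.get_obs())
for n in('side','top'):
    i=cv2.imread(f'pics/{n}1.png'); cv2.imwrite(f'pics/{n}1b.png',cv2.resize(i,(800,600),interpolation=cv2.INTER_CUBIC))
E
```

```text
side module [([278.0, 182.0], 0.92), ([254.0, 196.0], 0.72), ([292.0, 160.0], 0.7)] [([241.0, 179.0, 19.0, 24.0], 0.93), ([269.0, 169.0, 18.0, 17.0], 0.79), ([165.0, 190.0, 139.0, 107.0], 0.59), ([241.0, 226.0, 65.0, 58.0], 0.58)]
side nest [([228.0, 251.0], 0.63)] 
side gate_hinge [([238.0, 259.0], 0.62)] 
side push_spot [([290.0, 236.0], 0.83)] 
side pen [([225.0, 250.0], 0.82), ([277.0, 180.0], 0.47)] [([167.0, 189.0, 134.0, 108.0], 0.85)]
{'fx': 438.4473373121778, 'fy': 438.4473373121778, 'cx': 257.429322327064, 'cy': 200.97729313135582, 'dist_coeffs': array([-0.01690568,  0.        ,  0.        ,  0.        ,  0.        ]), 'position': array([ 368.22570461,   -4.86354196, 1385.882105  ]), 'rotation': array([-3.02156375, -0.00455722, -1.58034719])}
top module [([300.0, 176.0], 0.76), ([126.0, 196.0], 0.71), ([383.0, 206.0], 0.64), ([337.0, 198.0], 0.53)] [([329.0, 182.0, 16.0, 28.0], 0.75), ([371.0, 196.0, 27.0, 20.0], 0.75), ([292.0, 164.0, 19.0, 26.0], 0.67)]
top nest [([210.0, 180.0], 0.56)] 
top gate_hinge [([174.0, 195.0], 0.55)] 
top push_spot [([210.0, 233.0], 0.91), ([395.0, 163.0], 0.38)] 
top pen [([217.0, 177.0], 0.89)] [([170.0, 136.0, 87.0, 105.0], 0.93)]
{'time': 1.0, 'joint_positions': array([-1.31299902e+00,  3.42012650e-01,  1.52411348e+00,  3.71010194e-06,
        1.27537911e+00, -1.45974357e-01]), 'dq': array([-0.0001288 , -0.00130002,  0.00061586,  0.00080636,  0.00016357,
        0.0008735 ]), 'tau': array([ 1.89248683e-03, -4.31130302e+01, -2.44481349e+01,  7.20398664e-02,
        4.83716419e-02,  9.02196120e-06]), 'tool_pos': array([ 206.3058865 , -482.78698781,  226.72922371]), 'tcp_rot': array([ 1.46540436,  1.57070884, -1.27241772]), 'contact_force': array([-0.33097954, -0.16544221,  0.18088597]), 'moment': array([-0.06172844, -0.01545524, -0.04225467]), 'grip_width': 91.40686268874867}
```

View pics/side1b.png

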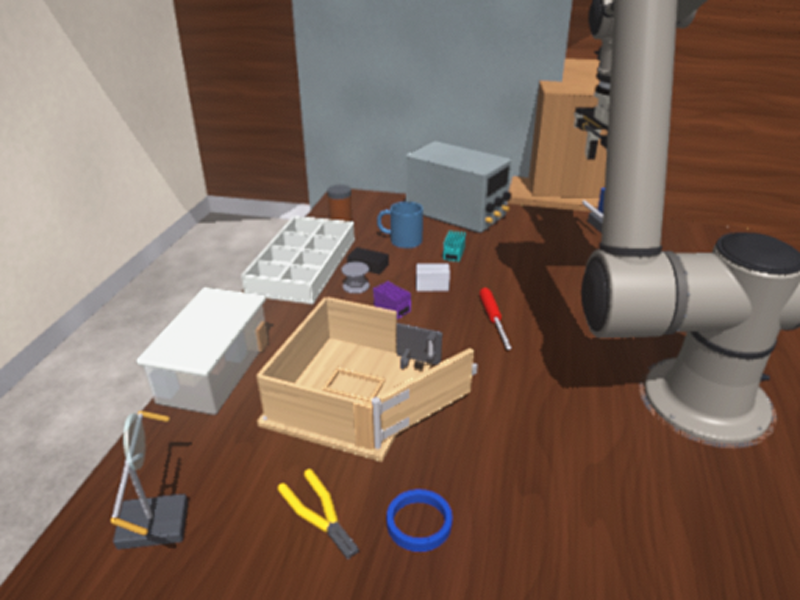

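View pics/top1b.png

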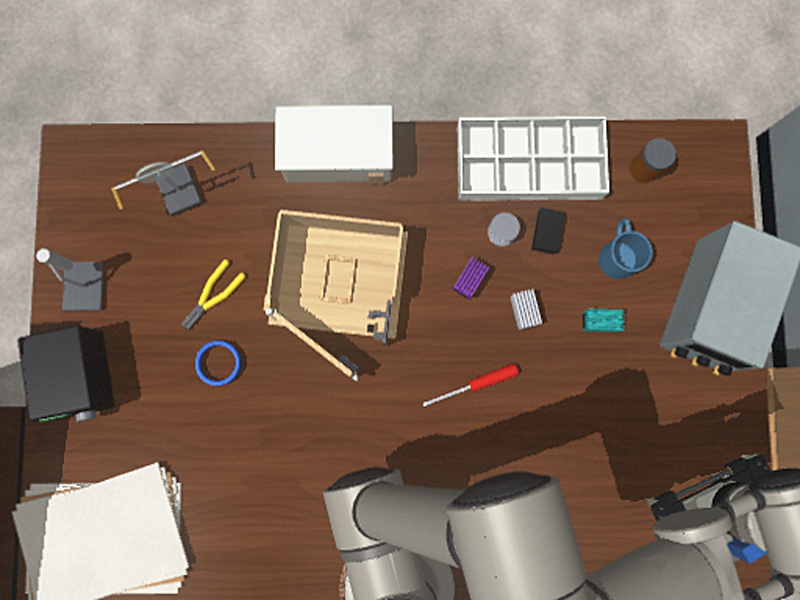

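The pictures show the silver module at top (337,198), the pen at (215,178) with its open gate towards the robot, and the purple and turquoise decoys either side of the module at (302,177) and (387,205). Next I measure precisely from depth and edges.

```bash
python3 - <<'E'
from h import *
d=np.load('pics/top1.npy'); p=cv2.imread('pics/top1.png')
C=cloud('top',d)
# module
sub=np.zeros(d.shape,bool); sub[176:220,318:355]=1
hsv=cv2.cvtColor(p,cv2.COLOR_BGR2HSV)
m=sub&(C[...,2]>15)&(C[...,2]<60)
P=C[m]; print('z pct',np.percentile(P[:,2],[5,50,95]),len(P))
T=C[m&(C[...,2]>25)]
r=cv2.minAreaRect(T[:,:2].astype(np.float32)); print('module',r, T.mean(0), np.median(T[:,2]))
e=cv2.imwrite('pics/mod.png',cv2.resize(p[165:235,280:410],None,fx=6,fy=6,interpolation=cv2.INTER_CUBIC))
cv2.imwrite('pics/pen.png',cv2.resize(p[125:250,160:265],None,fx=4.8,fy=4.8,interpolation=cv2.INTER_CUBIC))
# pen points
s=np.zeros(d.shape,bool); s[125:250,160:265]=1
W=C[s&(C[...,2]>85)&(C[...,2]<118)]
print(len(W)); print('pen top rect all',cv2.minAreaRect(W[:,:2].astype(np.float32)))
hm=np.clip(C[125:250,160:265,2],0,120)*2
cv2.imwrite('pics/penh.png',cv2.resize(hm.astype(np.uint8),None,fx=4.8,fy=4.8,interpolation=cv2.INTER_NEAREST))
for l,z in(('nest',12),('gate_hinge',105),('push_spot',90),('pen',0)):
  for n in('top','side'):
    pt={'top':{'nest':(210,180),'gate_hinge':(174,195),'push_spot':(210,233),'pen':(217,177)},'side':{'nest':(228,251),'gate_hinge':(238,259),'push_spot':(290,236),'pen':(225,250)}}[n][l]
    print(l,n,atz(n,[pt],z).round(1))
E
```

```text
z pct [24.18329286 39.98557814 47.67270506] 339
module ((541.6145629882812, -259.32421875), (70.58869934082031, 41.54662322998047), 12.110743522644043) [ 540.8504414  -259.23170831   39.54225539] 41.35585621296036
826
pen top rect all ((567.7907104492188, 124.50528717041016), (243.9351806640625, 302.12274169921875), 81.65077209472656)
nest top [[602.3 137.2  12. ]]
nest side [[596.1 132.7  12. ]]
gate_hinge top [[542.6 233.5 105. ]]
gate_hinge side [[532.1 251.6 105. ]]
push_spot top [[430.6 128.6  90. ]]
push_spot side [[432.7 126.8  90. ]]
pen top [[613.9 116.    0. ]]
pen side [[609.6 118.    0. ]]
```

View pics/pen.png

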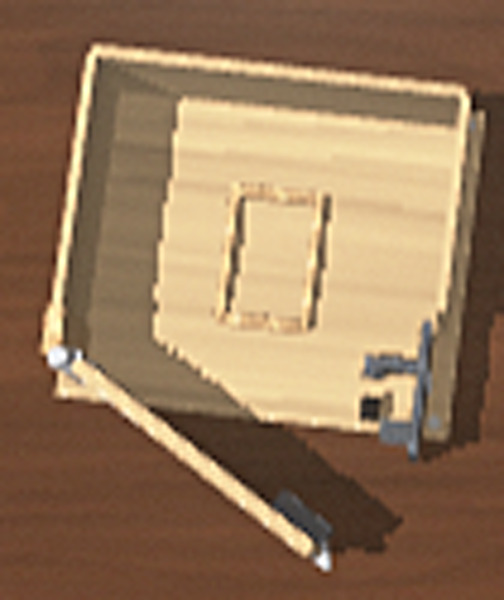

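View pics/penh.png

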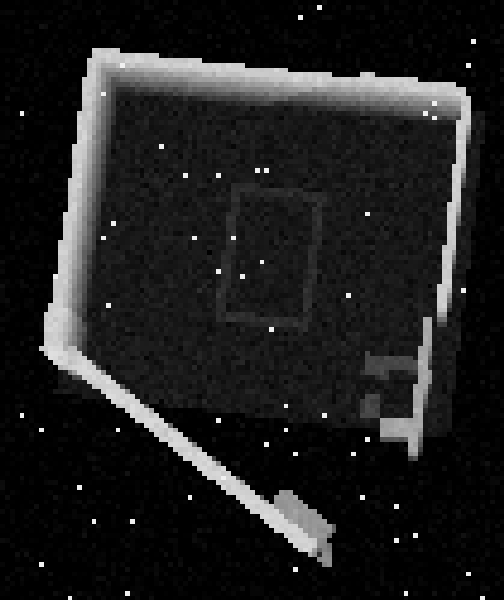

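View pics/mod.png

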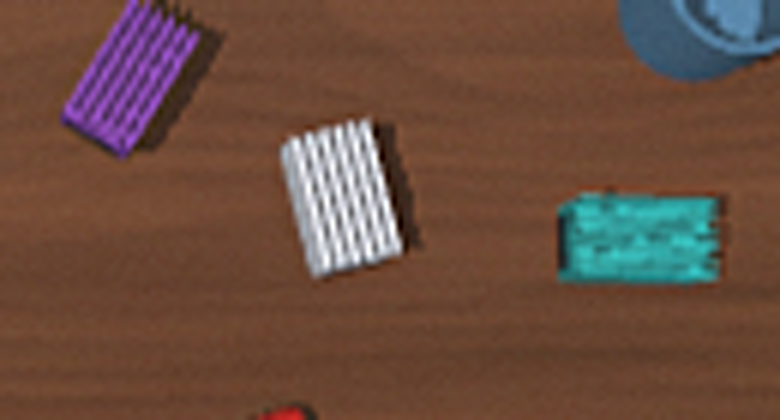

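```bash
python3 - <<'E'
from h import *
def px(c,s,o): return (np.array(c,float)+.5)/s-.5+np.array(o)
o=(160,125)
nc=atz('top',px([(233,184),(328,194),(312,331),(218,320)],4.8,o),22)
print('nest corners',nc.round(1).tolist(),'c',nc.mean(0), 'sizes',[np.linalg.norm(nc[i]-nc[i-1]).round(1) for i in range(4)])
print('rect',cv2.minAreaRect(nc[:,:2].astype(np.float32)))
for i,j in((0,3),(1,2),(1,0),(2,3)): print(np.degrees(np.arctan2(*(nc[i]-nc[j])[1::-1])))
w=atz('top',px([(93,45),(468,88)],4.8,o),102); print('wall corners',w.round(1), np.linalg.norm(w[0]-w[1]),'ang +y',np.degrees(np.arctan2(*(w[0]-w[1])[1::-1]))-90)
w2=atz('top',px([(98,45),(52,330)],4.8,o),102); print(w2)
h=atz('top',px([(62,355)],4.8,o),105); print('hinge',h)
g=atz('top',px([(80,355),(316,540),(75,368),(303,556)],4.8,o),105); print('gate edge',g.round(1))
om=(280,165)
mc=atz('top',px([(285,147),(370,121),(402,248),(319,268)],6,om),45); print('mod corners',mc.round(1),mc.mean(0),cv2.minAreaRect(mc[:,:2].astype(np.float32)))
d=np.load('pics/top1.npy');C=cloud('top',d)
# module top depth
T=C[176:220,318:355].reshape(-1,3);T=T[(T[:,2]>32)&(T[:,2]<55)];print(cv2.minAreaRect(T[:,:2].astype(np.float32)),len(T))
# table offset & nest floor z check
print(np.median(C[230:260,300:330,2]),np.median(C[168:188,206:220,2]))
# gate top depth PCA
s=C[190:245,170:235].reshape(-1,3);G=s[(s[:,2]>97)&(s[:,2]<115)]
hh=h[0,:2]
# remove near wall
G=G[np.linalg.norm(G[:,:2]-hh,axis=1)>25];G=G[G[:,0]<hh[0]-10]
c=G[:,:2].mean(0);u=np.linalg.svd(G[:,:2]-c)[2][0]if len(G)<3000 else 0
t=(G[:,:2]-c)@u;print('gate',c,u,np.degrees(np.arctan2(u[1],u[0])),t.min(),t.max(),c+u*t.min(),c+u*t.max(),'off hinge',np.cross(u,hh-c))
E
```

```text
nest corners [[655.4, 142.2, 22.0], [648.1, 79.6, 22.0], [557.0, 90.2, 22.0], [564.8, 151.7, 22.0]] c [606.32883994 115.89854669  22.        ] sizes [np.float64(91.0), np.float64(63.1), np.float64(91.7), np.float64(62.0)]
rect ((606.1901245117188, 116.17379760742188), (63.06059265136719, 91.67684173583984), 83.38237762451172)
-5.954977649136609
-6.631819782662922
-96.61764160304189
-97.24447554965417
wall corners [[727.9 221.6 102. ]
 [698.3 -12.9 102. ]] 236.3816565704752 ang +y -7.20273049961699
[[727.8998945  218.49279859 102.        ]
 [548.01397782 244.64222741 102.        ]]
hinge [[532.05977741 237.70299989 105.        ]]
gate edge [[532.  226.7 105. ]
 [417.5  82.  105. ]
 [524.  229.6 105. ]
 [407.9  89.9 105. ]]
mod corners [[ 565.  -228.4   45. ]
 [ 578.2 -272.8   45. ]
 [ 512.1 -287.1   45. ]
 [ 502.2 -244.1   45. ]] [ 539.36088079 -258.06926979   45.        ] ((540.0477294921875, -257.8533935546875), (67.64108276367188, 46.19386291503906), 12.994866371154785)
((541.2877197265625, -259.3669738769531), (69.94503021240234, 41.48820877075195), 11.682549476623535) 260
1.577965818168309 12.681257310870592
gate [464.65242199 149.92174284] [-0.62504066 -0.7805922 ] -128.68517158240573 -85.55507171361516 82.87078726605476 [518.12782017 216.70536423] [412.85481073  85.23345294] off hinge -2.2491988683935276<stdin>:25: DeprecationWarning: Arrays of 2-dimensional vectors are deprecated. Use arrays of 3-dimensional vectors instead. (deprecated in NumPy 2.0)
```

```bash
cat > go.py <<'E'
from h import *
from scipy.spatial.transform import Rotation as Ro
import sys
o=bot.get_obs(); R=Ro.from_euler('xyz',o['tcp_rot']).as_matrix(); p=np.array(o['tool_pos'])
def rel(t,jaw=None):
    print('t %.2f'%o['time'],'pos',p.round(1),'jaw deg %.1f'%np.degrees(np.arctan2(R[1,1],R[0,1])),'toolx',R[:,0].round(3),'F',np.array(o['contact_force']).round(1),'w %.1f'%o['grip_width'],'q',np.round(o['joint_positions'],2))
    dv=R.T@(np.array(t)-p); print('shift cm x,y,z:',(dv/10).round(2))
    if jaw is not None:
        a=np.radians(jaw); d=R.T@np.array([np.cos(a),np.sin(a),0]); th=np.arctan2(d[2],d[1]); th=(th+np.pi/2)%np.pi-np.pi/2
        print('turn about x: %.3f'%th)
a=[float(x) for x in sys.argv[1:]]
rel(a[:3],a[3] if len(a)>3 else None)
E
python3 go.py 540.5 -258.8 120 102
```

```text
t 1.00 pos [ 206.3 -482.8  226.7] jaw deg -66.9 toolx [ 0. -0. -1.] F [-0.3 -0.2  0.2] w 91.4 q [-1.31  0.34  1.52  0.    1.28 -0.15]
shift cm x,y,z: [ 10.67  -7.47 -39.53]
turn about x: 0.194
```

```bash
python3 -m handwheel '[[[0,-0.5,-1.5,0],[0,-0.6,-3,0],[0,-0.6,-3.6,0],[0,-0.6,-3.6,0],[0,-0.6,-3.6,0],[0,-0.6,-3.6,0],[0,-0.6,-3.6,0],[0,-0.6,-3.6,0]]]' 1; python3 -m handwheel '[[[0,-0.6,-3.6,0],[0.5,-0.6,-3.6,0],[1,-0.6,-3,0],[2,-0.6,-2,0],[2,-0.4,-1.2,0],[2,0,0,0.1],[1,0,0,0.09],[0,0,0,0]]]'; python3 go.py 540.5 -258.8 70 102
```

```text
time: 1.67
tool_pos: [429.2, -335.8, 226.9]
tcp_rot: [1.746, 1.57, -0.992]
contact_force: [0.9, -0.8, 0.4]
grip_width: 91.8
time: 2.33
tool_pos: [539.0, -257.4, 138.8]
tcp_rot: [-0.767, 1.565, 2.585]
contact_force: [-0.7, -0.8, -0.1]
grip_width: 92.0
t 2.33 pos [ 539.  -257.4  138.8] jaw deg -77.9 toolx [-0.005  0.003 -1.   ] F [-0.7 -0.8 -0.1] w 92.0 q [-0.57  0.55  1.44 -0.    1.16  0.79]
shift cm x,y,z: [ 6.88  0.2  -0.15]
turn about x: 0.002
```

```bash
python3 - <<'E'
from h import *
print(atz('side',[(278,182),(276,181)],0),atz('top',[(337,198)],0))
p,d=cap('top','top2');cv2.imwrite('pics/m2.png',cv2.resize(p[160:240,290:400,::-1],None,fx=7,fy=7,interpolation=cv2.INTER_CUBIC))
E
```

```text
[[ 534.0608274  -261.04251968    0.        ]
 [ 542.10795218 -265.98245621    0.        ]] [[ 542.59206613 -266.75964657    0.        ]]
```

View pics/m2.png

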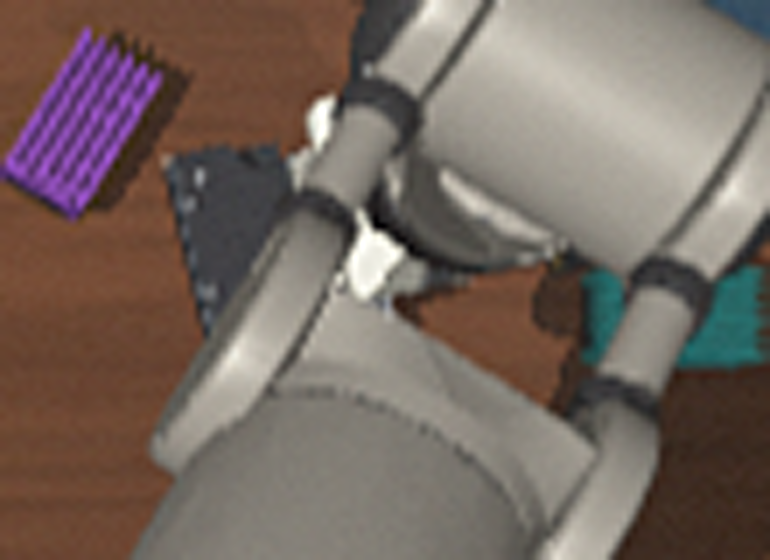

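The arm hides the module from the top, so I rely on the first measurement, where depth and corners agreed. Descending.

```bash
python3 -m handwheel '[[[1.5,0.1,-0.1,0],[2.5,0.1,-0.05,0],[2.5,0,0,0],[2,0,0,0],[1.5,0,0,0],[1,0,0,0],[0.5,0,0,0],[0,0,0,0]]]'; python3 go.py 540.5 -258.8 14 102
```

```text
time: 3.05
tool_pos: [542.0, -260.5, 26.7]
tcp_rot: [-0.341, 1.571, 3.015]
contact_force: [0.0, 0.2, 0.2]
grip_width: 91.9
t 3.05 pos [ 542.  -260.5   26.7] jaw deg -77.7 toolx [-0.  0. -1.] F [0.  0.2 0.2] w 91.9 q [-0.58  0.69  1.53 -0.    0.92  0.78]
shift cm x,y,z: [ 1.27 -0.2   0.11]
turn about x: 0.005
```

```bash
python3 -m handwheel '[[[0.6,-0.1,0.1,0],[0.6,-0.1,0,0],[0.05,0,0,0],[0,0,0,0]]]'; python3 -m handwheel '[[[0,0,0,0],[0,0,0,0],[0,0,0,0],[0,0,0,0],[0,0,0,0],[0,0,0,0],[0,0,0,0],[0,0,0,0]]]' 0; python3 go.py 540.5 -258.8 160 102
```

```text
time: 3.38
tool_pos: [540.5, -258.4, 14.2]
tcp_rot: [-0.526, 1.571, 2.829]
contact_force: [0.0, -1.1, 0.5]
grip_width: 91.9
time: 4.05
tool_pos: [540.6, -258.5, 14.2]
tcp_rot: [1.449, 1.571, -1.478]
contact_force: [-0.0, 0.5, 0.5]
grip_width: 43.2
t 4.05 pos [ 540.6 -258.5   14.2] jaw deg -77.7 toolx [ 0. -0. -1.] F [-0.   0.5  0.5] w 43.2 q [-0.57  0.71  1.55 -0.    0.89  0.78]
shift cm x,y,z: [-1.458e+01  3.000e-02  1.000e-02]
turn about x: 0.004
```

```bash
python3 -m handwheel '[[[0,0,0,0],[0,0,0,0],[0,0,0,0]]]' 0;  python3 -m handwheel '[[[-0.5,0,0,0],[-1,0,0,0],[-2.5,0,0,0],[-3,0,0,0],[-3,0,0,0],[-2.5,0,0,0],[-1.7,0,0,0],[-0.6,0,0,0]]]' ; python3 go.py 606.3 116 160 83.3
python3 - <<'E'
from h import *
p,d=cap('side','s3'); print([(np.round(x['point']).tolist(),round(x['conf'],2)) for x in bot.spot_point('side','module')])
cv2.imwrite('pics/s3b.png',cv2.resize(p[100:240,200:340,::-1],None,fx=4.2,fy=4.2,interpolation=cv2.INTER_CUBIC))
E
```

```text
time: 4.3
tool_pos: [540.6, -258.6, 14.2]
tcp_rot: [1.646, 1.571, -1.282]
contact_force: [0.5, -0.4, -0.7]
grip_width: 39.9
time: 4.97
tool_pos: [541.8, -259.2, 166.4]
tcp_rot: [2.351, 1.565, -0.576]
contact_force: [0.6, 0.3, -1.2]
grip_width: 39.8
t 4.97 pos [ 541.8 -259.2  166.4] jaw deg -77.7 toolx [ 0.005 -0.003 -1.   ] F [ 0.6  0.3 -1.2] w 39.8 q [-0.57  0.53  1.4  -0.    1.21  0.78]
shift cm x,y,z: [  0.55 -35.3  -14.27]
turn about x: 0.331
[([254.0, 196.0], 0.7), ([290.0, 160.0], 0.68), ([281.0, 144.0], 0.56)]
```

View pics/s3b.png

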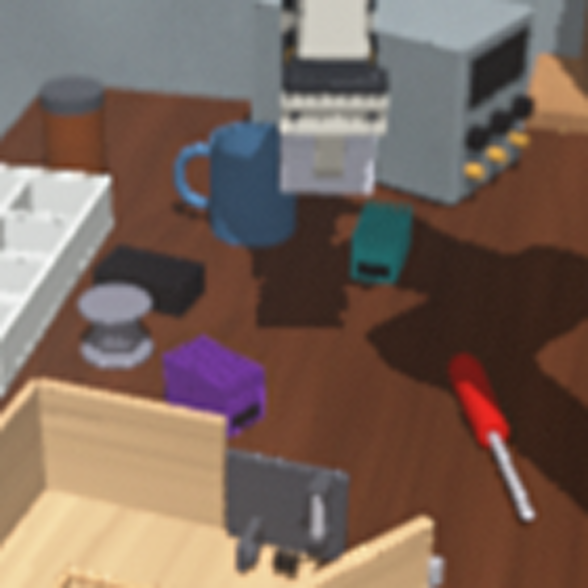

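The picture shows the module held level, with the pad centred on its long side (crop 315–345 within 280–375). Now carrying it over the pen.

```bash
python3 -m handwheel '[[[0,-1.2,-0.5,0],[0,-2.3,-1,0],[0,-2.9,-1.2,0],[0,-2.9,-1.2,0],[0,-2.9,-1.2,0],[0,-2.9,-1.2,0],[0,-2.9,-1.2,0],[0,-2.9,-1.2,0]]]'; python3 -m handwheel '[[[0,-2.9,-1.2,0],[0,-2.9,-1.2,0],[0,-2.9,-1.2,0],[0,-2.5,-0.9,0.05],[0,-1.5,-0.5,0.1],[0,-0.6,0,0.1],[0,0,0,0.08],[0,0,0,0]]]';  python3 go.py 606.3 116 160 83.3
```

```text
time: 5.73
tool_pos: [580.1, -33.2, 160.2]
tcp_rot: [-0.46, 1.567, 2.895]
contact_force: [0.2, 0.4, -1.9]
grip_width: 40.0
time: 6.4
tool_pos: [602.1, 106.3, 160.0]
tcp_rot: [0.141, 1.567, -3.118]
contact_force: [0.1, 0.4, -2.7]
grip_width: 40.2
t 6.40 pos [602.1 106.3 160. ] jaw deg -96.7 toolx [-0.004 -0.    -1.   ] F [ 0.1  0.4 -2.7] w 40.2 q [0.05 0.56 1.37 0.   1.22 1.74]
shift cm x,y,z: [-0.   -1.01 -0.3 ]
turn about x: -0.000
```

```bash
python3 - <<'E'
from h import *
p=cv2.imread('pics/side1.png')
cv2.imwrite('pics/nests.png',cv2.resize(p[220:270,195:265],None,fx=11,fy=11,interpolation=cv2.INTER_CUBIC))
q,d=cap('side','s4')
cv2.imwrite('pics/s4b.png',cv2.resize(q[110:300,150:320,::-1],None,fx=3.1,fy=3.1,interpolation=cv2.INTER_CUBIC))
E
```

```text
(no output)
```

View pics/nests.png

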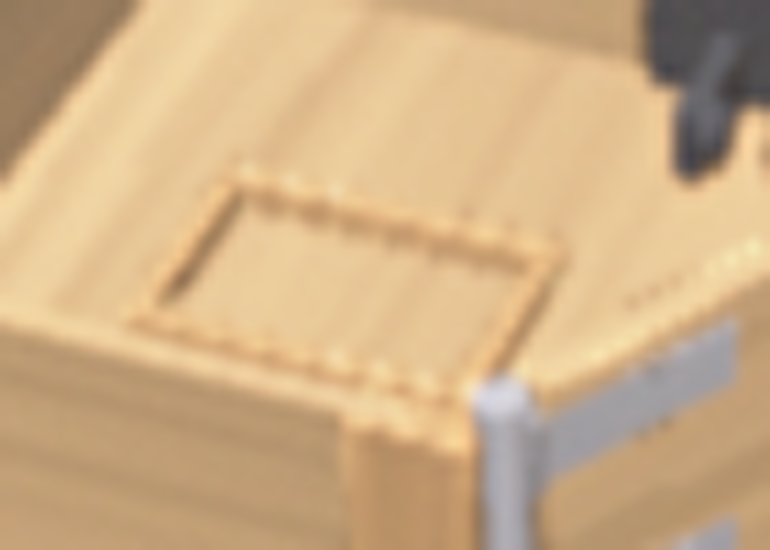

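View pics/s4b.png

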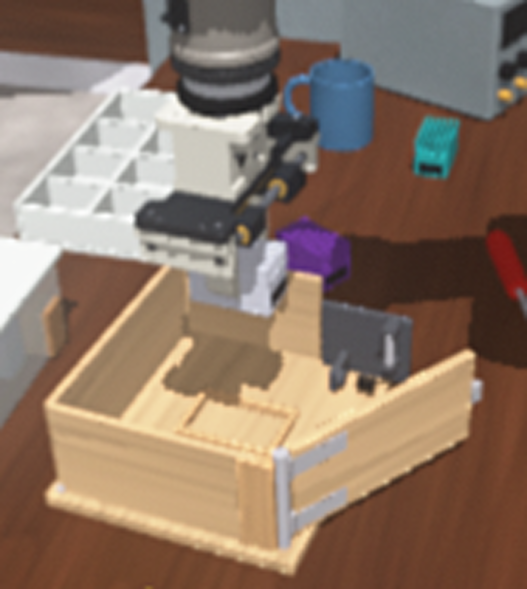

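```bash
python3 - <<'E'
from h import *
def px(c,s,o): return (np.array(c,float)+.5)/s-.5+np.array(o)
n=atz('side',px([(237,172),(566,248),(478,388),(130,318)],11,(195,220)),22);print(n.round(1),n.mean(0))
print('sizes',[np.linalg.norm(n[i]-n[i-1]).round(1) for i in range(4)])
print('hinge',atz('side',px([(503,392)],11,(195,220)),105))
d=np.load('pics/top1.npy');C=cloud('top',d)
s=np.zeros(d.shape,bool);s[155:200,200:235]=1
P=C[s&(C[...,2]>17.5)&(C[...,2]<26)];print('rim depth rect',cv2.minAreaRect(P[:,:2].astype(np.float32)),np.median(P,axis=0),len(P))
E
```

```text
[[643.5  88.2  22. ]
 [555.2  97.7  22. ]
 [562.7 151.5  22. ]
 [651.5 146.8  22. ]] [603.22608047 121.06620835  22.        ]
sizes [np.float64(59.2), np.float64(88.9), np.float64(54.4), np.float64(88.9)]
hinge [[530.45847296 238.20715692 105.        ]]
rim depth rect ((611.2659912109375, 112.6702880859375), (140.101806640625, 104.70622253417969), 0.36823827028274536) [606.94115414 120.34471943  21.17341564] 198
```

```bash
python3 - <<'E'
from h import *
from scipy.optimize import minimize
import itertools
for f,n,sl in(('top0','top',0),('top1','top',0),('side0','side',0),('side1','side',0)):
    try:d=np.load(f'pics/{f}.npy')
    except Exception as e: print(f,'none');continue
    C=cloud(n,d).reshape(-1,3)
    P=C[(abs(C[:,0]-606)<75)&(abs(C[:,1]-118)<65)&(C[:,2]>3)&(C[:,2]<30)]
    fl=np.median(P[:,2]); 
    best=None
    for yaw in np.radians([-8.5,-7.5,-6.7,-6,-5]):
        for cx,cy in itertools.product(np.arange(594,619,1),np.arange(106,131,1)):
            l=(P[:,:2]-[cx,cy])@np.array([[np.cos(yaw),-np.sin(yaw)],[np.sin(yaw),np.cos(yaw)]])
            a=np.maximum(abs(l[:,0])-40,abs(l[:,1])-25)
            m=(a>0)&(a<6); pred=fl+np.where(m,9.,-0.5)
            e=np.minimum((P[:,2]-pred)**2,100).mean()
            if best is None or e<best[0]: best=(e,cx,cy,np.degrees(yaw))
    print(f,len(P),fl,P[:,2].std(),best)
    if n=='top':
        # walls: inner faces of pen, pen rectangle
        W=C[(C[:,2]>95)&(C[:,2]<110)&(abs(C[:,0]-610)<160)&(abs(C[:,1]-118)<170)]
        print(len(W))
E
```

```text
top0 none
top1 1904 12.487626714683302 4.035336458149712 (np.float64(9.022149648683223), np.int64(608), np.int64(118), np.float64(-6.7))
611
side0 1094 12.225138352038812 4.0243287071625 (np.float64(9.00663515675171), np.int64(606), np.int64(121), np.float64(-6.000000000000001))
side1 1098 12.276502249742919 4.021842541979324 (np.float64(8.171142087078202), np.int64(605), np.int64(121), np.float64(-5.0))
```

```bash
python3 -m handwheel '[[[0.5,-0.6,-0.2,0],[1.5,-0.6,-0.25,0],[2,0,0,0],[2.2,0,0,0],[2,0,0,0],[1.5,0,0,0],[0.8,0,0,0],[0,0,0,0]]]'; python3 go.py 606.5 118 50 83.4
python3 - <<'E'
from h import *
q,d=cap('side','s5')
cv2.imwrite('pics/s5b.png',cv2.resize(q[200:275,185:285,::-1],None,fx=7.5,fy=7.5,interpolation=cv2.INTER_CUBIC))
q,d=cap('top','t5')
cv2.imwrite('pics/t5b.png',cv2.resize(q[125:250,160:265,::-1],None,fx=4.8,fy=4.8,interpolation=cv2.INTER_CUBIC))
E
```

```text
time: 7.12
tool_pos: [607.9, 116.1, 54.5]
tcp_rot: [0.177, 1.566, -3.08]
contact_force: [-0.7, 0.4, -2.4]
grip_width: 40.1
t 7.12 pos [607.9 116.1  54.5] jaw deg -96.6 toolx [-0.005 -0.    -1.   ] F [-0.7  0.4 -2.4] w 40.1 q [0.06 0.68 1.45 0.   1.01 1.75]
shift cm x,y,z: [ 0.45 -0.17  0.16]
turn about x: -0.000
```

View pics/s5b.png

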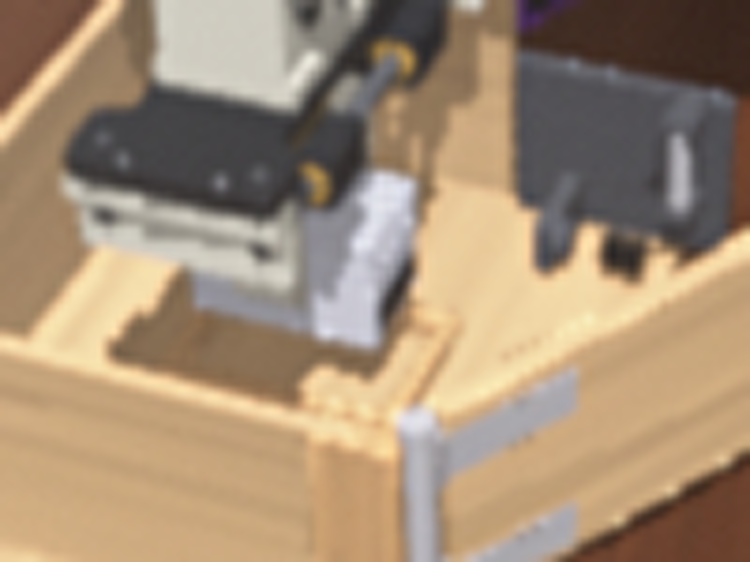

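View pics/t5b.png

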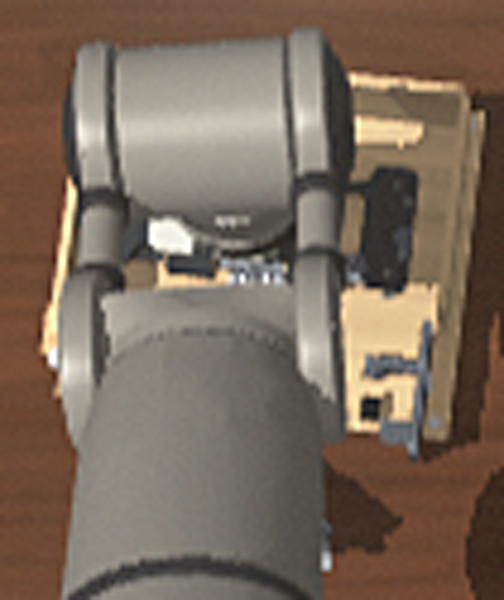

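```bash
python3 - <<'E'
from h import *
def px(c,s,o): return (np.array(c,float)+.5)/s-.5+np.array(o)
print(atz('side',px([(314,334),(378,347),(192,308)],7.5,(185,200)),40.5).round(1))
y=np.radians(-6.6);R=np.array([[np.cos(y),-np.sin(y)],[np.sin(y),np.cos(y)]])
print((np.array([[-35,20],[-35,-20],[35,20]])@R.T+[607.9,116.1]).round(1))
# nest corner (-x,-y) outer top at z22
print('nest corner', atz('side',px([(460,322)],7.5,(185,200)),22), np.array([-46,-31])@R.T)
E
```

```text
[[597.4 137.9  40.5]
 [573.7 139.4  40.5]
 [643.6 134.4  40.5]]
[[575.4 140. ]
 [570.8 100.3]
 [645.  131.9]]
nest corner [[555.00202649  99.39353143  22.        ]] [-49.25819888 -25.50744681]
```

```bash
python3 -m handwheel '[[[0.2,-0.2,0.1,0],[0.5,-0.05,0,0],[0.5,0,0,0],[0.1,0,0,0],[0,0,0,0]]]'; python3 go.py 607 118.5 26 83.4
python3 - <<'E'
from h import *
q,d=cap('side','s6')
cv2.imwrite('pics/s6b.png',cv2.resize(q[205:270,190:265,::-1],None,fx=9,fy=9,interpolation=cv2.INTER_CUBIC))
E
```

```text
time: 7.63
tool_pos: [608.4, 118.7, 43.8]
tcp_rot: [0.354, 1.57, -2.904]
contact_force: [0.1, 0.4, -2.9]
grip_width: 39.9
t 7.63 pos [608.4 118.7  43.8] jaw deg -96.6 toolx [-0.001 -0.    -1.   ] F [ 0.1  0.4 -2.9] w 39.9 q [ 0.07  0.7   1.46 -0.    0.98  1.76]
shift cm x,y,z: [1.78 0.04 0.13]
turn about x: -0.001
```

View pics/s6b.png

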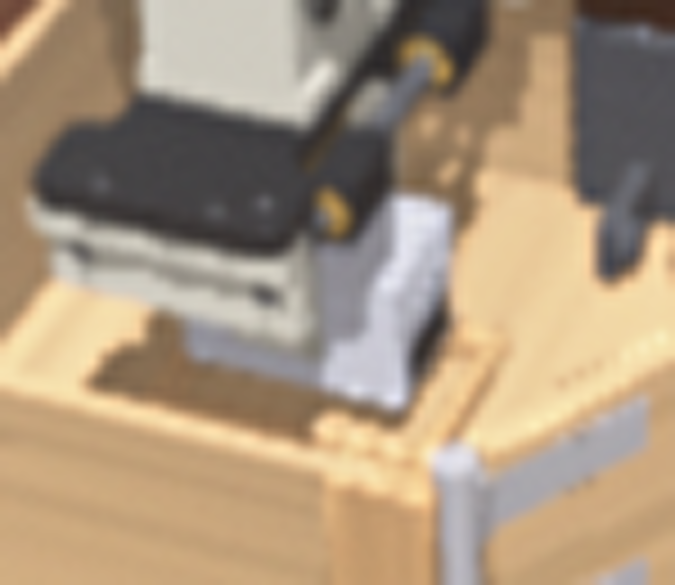

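```bash
python3 -m handwheel '[[[0.3,0,0.05,0],[0.4,0,0.05,0],[0.3,0,0.03,0],[0.2,0,0,0],[0,0,0,0]]]'; python3 go.py 607 118.5 26 83.4
```

```text
time: 8.1
tool_pos: [607.0, 118.8, 31.5]
tcp_rot: [0.277, 1.57, -2.98]
contact_force: [0.4, 0.5, -1.7]
grip_width: 39.6
t 8.10 pos [607.  118.8  31.5] jaw deg -96.7 toolx [-0.001 -0.    -1.   ] F [ 0.4  0.5 -1.7] w 39.6 q [ 0.07  0.71  1.47 -0.    0.96  1.76]
shift cm x,y,z: [ 0.55  0.03 -0.01]
turn about x: -0.001
```

```bash
python3 -m handwheel '[[[0.2,0,0,0],[0.2,0,0,0],[0.1,0,0,0],[0,0,0,0]]]'; python3 -m handwheel '[[[0.05,0,0,0],[0,0,0,0]]]'
```

```text
time: 8.43
tool_pos: [607.3, 118.9, 26.9]
tcp_rot: [0.47, 1.57, -2.788]
contact_force: [0.5, 0.6, -2.0]
grip_width: 39.9
time: 8.6
tool_pos: [607.4, 118.9, 26.7]
tcp_rot: [2.18, 1.571, -1.078]
contact_force: [0.4, -0.2, -3.7]
grip_width: 39.8
```

```bash
python3 -m handwheel '[[[0.1,0,0,0],[0,0,0,0],[0,0,0,0]]]';python3 -m handwheel '[[[0.05,0,0,0],[0,0,0,0],[0,0,0,0]]]'
```

```text
time: 8.85
tool_pos: [607.6, 118.9, 26.2]
tcp_rot: [-3.129, 1.57, -0.103]
contact_force: [-0.3, -0.2, 2.9]
grip_width: 39.9
time: 9.1
tool_pos: [607.6, 118.9, 26.2]
tcp_rot: [-3.101, 1.57, -0.075]
contact_force: [-2.2, -1.0, 6.1]
grip_width: 40.4
```

Seated at the floor (support force seen at TCP z 26.2, as expected). Releasing.

```bash
python3 -m handwheel '[[[0,0,0,0],[0,0,0,0],[0,0,0,0],[0,0,0,0],[0,0,0,0],[0,0,0,0]]]' 0.9; python3 -m handwheel '[[[-0.5,0,0,0],[-1,0,0,0],[-2,0,0,0],[-3,0,0,0],[-3,0,0,0],[-3,0,0,0],[-2,0,0,0],[-1,0,0,0]]]'; python3 -m handwheel '[[[0,0,3,0],[0,0,3.5,0],[0,0,3.5,0],[0,0,3.5,0],[0,0,3,0],[0,0,2,0],[0,0,0,0]]]' 0
python3 - <<'E'
from h import *
q,d=cap('side','s7')
cv2.imwrite('pics/s7b.png',cv2.resize(q[180:300,150:310,::-1],None,fx=5,fy=5,interpolation=cv2.INTER_CUBIC))
q,d=cap('top','t7')
cv2.imwrite('pics/t7b.png',cv2.resize(q[125:250,160:265,::-1],None,fx=4.8,fy=4.8,interpolation=cv2.INTER_CUBIC))
E
```

```text
time: 9.6
tool_pos: [607.4, 118.9, 25.0]
tcp_rot: [0.705, 1.571, -2.553]
contact_force: [0.0, 0.4, -0.0]
grip_width: 75.2
time: 10.27
tool_pos: [608.8, 119.1, 184.9]
tcp_rot: [-2.97, 1.564, 0.056]
contact_force: [-0.2, -0.6, 0.3]
grip_width: 82.9
time: 10.85
tool_pos: [419.4, 140.8, 180.1]
tcp_rot: [0.198, 1.568, -3.058]
contact_force: [1.0, 0.8, 0.1]
grip_width: 40.3
```

View pics/s7b.png

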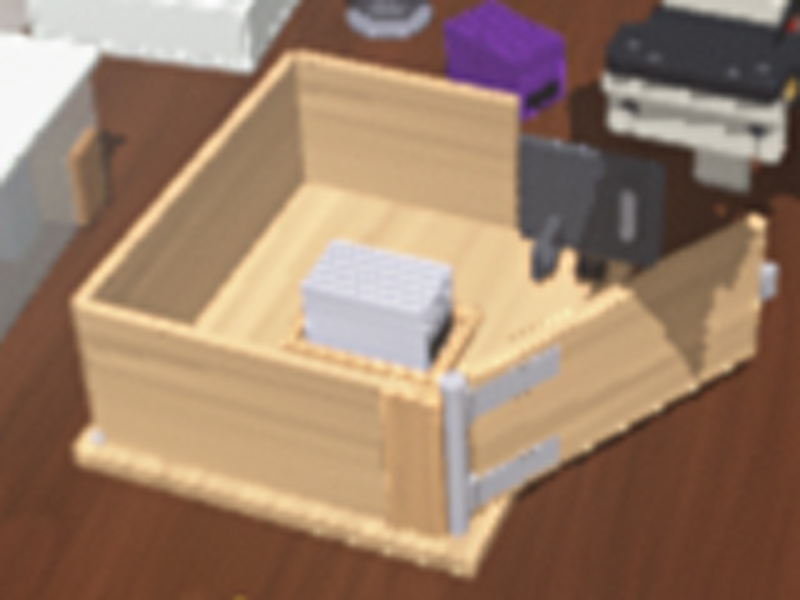

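View pics/t7b.png

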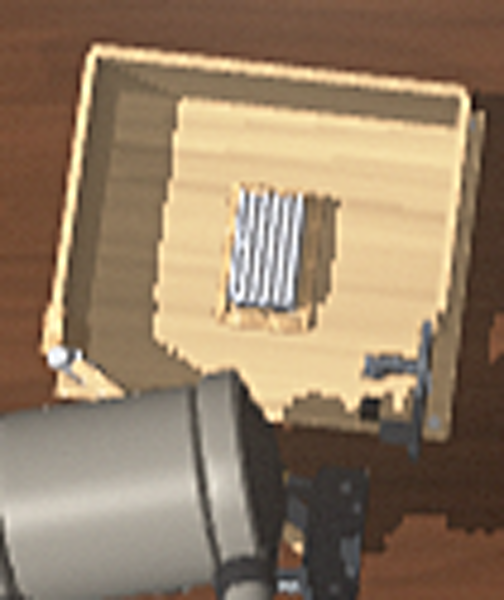

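The module sits inside the nest rims: its fins are at top crop (232–300, 192–305), within the rim. At the side it stands flat behind the +y wall. Now I plan the gate push.

```bash
cat > gate.py <<'E'
import sys; sys.argv, A=[sys.argv[0],'0','0','0'],[float(x) for x in sys.argv[1:]]
from go import *
H=np.array([531.3,238.]); 
def pose(g,c,r=150,z=86):
    a=np.radians(-96.6)-g; n=np.radians(173.4)-g
    P=H+r*np.array([np.cos(a),np.sin(a)])+(5+9.5+c)*np.array([np.cos(n),np.sin(n)])
    return [*P,z],np.degrees(a)
# args g clearance z
t,j=pose(A[0],A[1],z=A[2]); print(t,j); rel(t,j)
# gate frame of current TCP assuming contact
f=np.array(o['contact_force']); 
E
sed -i 's/^a=\[float/if __name__=="__main__":\n  a=[float/; s/^rel(a/  rel(a/' go.py
python3 gate.py 0.56 30 180
python3 - <<'E'
from h import *
q,d=cap('top','t8');C=cloud('top',d)
E
```

```text
[np.float64(402.80682434355555), np.float64(148.72652236121803), 180.0] -128.6856365273261
t 10.95 pos [423.5 140.5 180.6] jaw deg -96.6 toolx [ 0.001 -0.    -1.   ] F [-0.   0.8 -0.3] w 32.6 q [ 0.15  0.25  1.8  -0.    1.09  1.83]
shift cm x,y,z: [ 0.06 -0.58  2.15]
turn about x: 0.560
```

```bash
python3 -m handwheel '[[[0,-0.6,1,0],[0,0,1.15,0],[0,0,0,0.112],[0,0,0,0.112],[0,0,0,0.112],[0,0,0,0.112],[0,0,0,0.112],[0,0,0,0]]]' 0; python3 gate.py 0.56 20 86
```

```text
time: 11.67
tool_pos: [402.4, 149.0, 179.9]
tcp_rot: [0.917, 1.57, -2.905]
contact_force: [-0.6, 0.1, 0.1]
grip_width: 0.4
[np.float64(410.6126955918185), np.float64(142.47605245443975), 86.0] -128.6856365273261
t 11.67 pos [402.4 149.  179.9] jaw deg -129.0 toolx [-0.001 -0.    -1.   ] F [-0.6  0.1  0.1] w 0.4 q [ 0.18  0.22  1.84 -0.    1.08  2.43]
shift cm x,y,z: [ 9.39 -0.02 -1.05]
turn about x: -0.005
```

```bash
python3 -m handwheel '[[[1,0,0,0],[2,0,0,0],[2,0,0,0],[2,0,0,0],[1.6,0,0,0],[0.8,0,0,0],[0,0,0,0],[0,0,0,0]]]' 0; python3 gate.py 0.56 0 86
python3 - <<'E'
from h import *
q,d=cap('side','s9')
cv2.imwrite('pics/s9b.png',cv2.resize(q[180:300,190:350,::-1],None,fx=5,fy=5,interpolation=cv2.INTER_CUBIC))
E
```

```text
time: 12.33
tool_pos: [403.0, 148.9, 86.3]
tcp_rot: [1.011, 1.57, -2.805]
contact_force: [-0.3, 0.4, -0.0]
grip_width: 0.7
[np.float64(426.2244380883446), np.float64(129.9751126408832), 86.0] -128.6856365273261
t 12.33 pos [403.  148.9  86.3] jaw deg -128.7 toolx [-0. -0. -1.] F [-0.3  0.4 -0. ] w 0.7 q [ 0.18  0.36  1.96 -0.    0.82  2.42]
shift cm x,y,z: [ 0.03  0.03 -3.  ]
turn about x: 0.001
```

View pics/s9b.png

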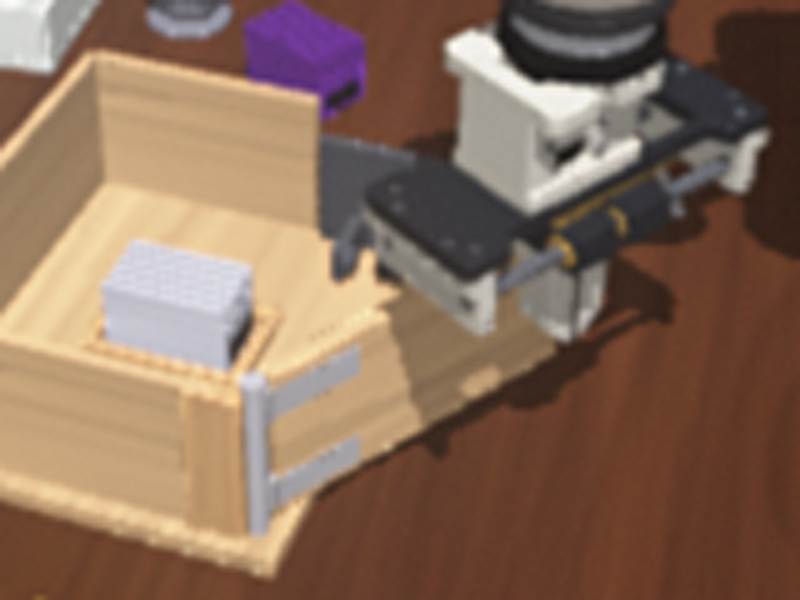

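```bash
python3 -m handwheel '[[[0,0,-0.6,0],[0,0,-0.7,0],[0,0,-0.6,0],[0,0,-0.4,0],[0,0,-0.3,0],[0,0,-0.3,0],[0,0,0,0]]]' 0; python3 -m handwheel '[[[0,0.04,-0.4,-0.02],[0,0.05,-0.5,-0.03],[0,0.07,-0.6,-0.04],[0,0.07,-0.6,-0.04],[0,0.07,-0.6,-0.04],[0,0.05,-0.4,-0.03],[0,0,0,0]]]' 0; python3 gate.py 0.36 0 86
```

```text
time: 12.97
tool_pos: [426.1, 130.3, 86.2]
tcp_rot: [-2.694, 1.57, -0.229]
contact_force: [0.1, -1.2, -1.0]
grip_width: 0.5
time: 13.55
tool_pos: [449.7, 110.1, 86.2]
tcp_rot: [-2.988, 1.57, -0.322]
contact_force: [0.3, 0.5, 0.6]
grip_width: 0.5
[np.float64(449.780185703346), np.float64(111.2531267563612), 86.0] -117.22648062470962
t 13.55 pos [449.7 110.1  86.2] jaw deg -117.2 toolx [ 0. -0. -1.] F [0.3 0.5 0.6] w 0.5 q [ 0.07  0.41  1.88 -0.    0.86  2.12]
shift cm x,y,z: [ 0.02 -0.11  0.05]
turn about x: -0.000
```

```bash
cat > look.py <<'E'
from h import *
import sys
q,d=cap('side',sys.argv[1])
cv2.imwrite('pics/'+sys.argv[1]+'b.png',cv2.resize(q[180:300,190:350,::-1],None,fx=5,fy=5,interpolation=cv2.INTER_CUBIC))
E
python3 look.py s10
```

```text
(no output)
```

View pics/s10b.png

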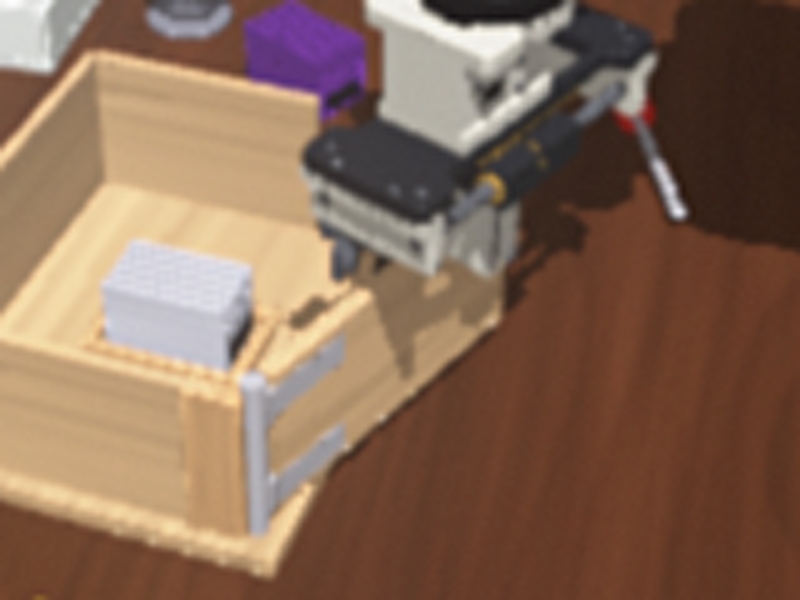

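The gate moves with the finger (its free edge is now at about (500,285) in the crop). Continuing, more slowly.

```bash
python3 -m handwheel '[[[0,0.05,-0.45,-0.03],[0,0.05,-0.45,-0.03],[0,0.05,-0.45,-0.03],[0,0.04,-0.3,-0.02],[0,0.02,-0.15,-0.01],[0,0,0,0]]]' 0; python3 gate.py 0.24 0 86; python3 -m handwheel '[[[0,0,-0.2,-0.013],[0,0,-0.2,-0.013],[0,0.02,-0.2,-0.014],[0,0,0,0]]]' 0; python3 gate.py 0.20 0 86
```

```text
time: 14.1
tool_pos: [464.7, 100.9, 86.2]
tcp_rot: [1.799, 1.571, -1.699]
contact_force: [-0.2, -0.7, -0.7]
grip_width: 0.5
[np.float64(465.53957233604325), np.float64(102.4056927690048), 86.0] -110.35098708313976
t 14.10 pos [464.7 100.9  86.2] jaw deg -110.4 toolx [-0. -0. -1.] F [-0.2 -0.7 -0.7] w 0.5 q [ 0.05  0.42  1.84 -0.    0.87  1.98]
shift cm x,y,z: [ 0.02 -0.17 -0.03]
turn about x: -0.001
time: 14.43
tool_pos: [470.7, 98.6, 86.2]
tcp_rot: [-2.985, 1.57, -0.158]
contact_force: [-0.3, 0.2, 0.1]
grip_width: 0.4
[np.float64(471.0144997297683), np.float64(99.88443803405825), 86.0] -108.05915590261645
t 14.43 pos [470.7  98.6  86.2] jaw deg -108.1 toolx [ 0.001 -0.    -1.   ] F [-0.3  0.2  0.1] w 0.4 q [ 0.05  0.43  1.83 -0.    0.88  1.93]
shift cm x,y,z: [ 0.02 -0.13  0.01]
turn about x: -0.000
```

```bash
for i in 1; do python3 -m handwheel '[[[0,0,-0.15,-0.01],[0,0,-0.15,-0.01],[0,0,0,0],[0,0,0,0]]]'; python3 -m handwheel '[[[0,0,-0.15,-0.01],[0,0,-0.15,-0.01],[0,0,0,0],[0,0,0,0]]]'; python3 -m handwheel '[[[0,0,-0.15,-0.01],[0,0,-0.15,-0.01],[0,0,0,0],[0,0,0,0]]]'; done | grep -v rot
```

```text
time: 14.77
tool_pos: [473.3, 97.8, 86.2]
contact_force: [-0.4, -0.1, 0.1]
grip_width: 0.5
time: 15.1
tool_pos: [476.2, 96.9, 86.2]
contact_force: [-0.3, 0.6, -0.2]
grip_width: 0.3
time: 15.43
tool_pos: [478.5, 96.2, 86.1]
contact_force: [-2.4, 0.8, 1.9]
grip_width: 0.4
```

```bash
(python3 -m handwheel '[[[0,0,-0.1,-0.007],[0,0,-0.1,-0.007],[0,0,0,0],[0,0,0,0]]]'; python3 -m handwheel '[[[0,0,-0.1,-0.007],[0,0,-0.1,-0.007],[0,0,0,0],[0,0,0,0]]]') | grep -v rot; python3 gate.py 0.12 0 86
```

```text
time: 15.77
tool_pos: [479.8, 95.7, 86.1]
contact_force: [-5.8, 1.0, 3.7]
grip_width: 0.3
time: 16.1
tool_pos: [481.2, 95.2, 86.0]
contact_force: [-6.4, 0.1, 5.3]
grip_width: 0.3
[np.float64(482.24477333221455), np.float64(95.50847486053004), 86.0] -103.47549354156988
t 16.10 pos [481.2  95.2  86. ] jaw deg -103.1 toolx [-0.003 -0.    -1.   ] F [-6.4  0.1  5.3] w 0.3 q [ 0.04  0.45  1.8  -0.    0.89  1.84]
shift cm x,y,z: [ 0.   -0.06 -0.09]
turn about x: 0.007
```

```bash
(python3 -m handwheel '[[[-0.02,0,-0.1,-0.006],[-0.02,0,-0.1,-0.006],[0,0,0,0],[0,0,0,0]]]'; python3 -m handwheel '[[[-0.02,0,-0.1,-0.006],[0,0,-0.1,-0.006],[0,0,0,0],[0,0,0,0]]]') | grep -v rot; python3 gate.py 0.10 0 86
```

```text
time: 16.43
tool_pos: [482.5, 94.7, 86.0]
contact_force: [-7.5, 0.1, 3.6]
grip_width: 0.6
time: 16.77
tool_pos: [485.8, 94.0, 86.2]
contact_force: [-4.3, -2.1, -3.1]
grip_width: 0.5
[np.float64(485.1042245684066), np.float64(94.55593308793216), 86.0] -102.32957795130824
t 16.77 pos [485.8  94.   86.2] jaw deg -101.7 toolx [-0.002 -0.001 -1.   ] F [-4.3 -2.1 -3.1] w 0.5 q [ 0.04  0.45  1.79 -0.    0.9   1.81]
shift cm x,y,z: [ 0.02 -0.04  0.07]
turn about x: 0.011
```

```bash
(python3 -m handwheel '[[[0,0,-0.1,-0.007],[0,0,-0.1,-0.007],[0,0,0,0],[0,0,0,0]]]'; python3 -m handwheel '[[[0,0,-0.1,-0.006],[0,0,-0.1,-0.006],[0,0,0,0],[0,0,0,0]]]') | grep -v rot; python3 gate.py 0.08 0 86
```

```text
time: 17.1
tool_pos: [487.9, 93.6, 86.3]
contact_force: [-5.0, -1.3, -1.4]
grip_width: 0.0
time: 17.43
tool_pos: [489.8, 93.4, 86.5]
contact_force: [-6.5, -1.5, -0.3]
grip_width: 0.5
[np.float64(487.98215349883577), np.float64(93.66076702953703), 86.0] -101.18366236104659
t 17.43 pos [489.8  93.4  86.5] jaw deg -100.2 toolx [-0.002 -0.    -1.   ] F [-6.5 -1.5 -0.3] w 0.5 q [ 0.03  0.46  1.78 -0.    0.9   1.78]
shift cm x,y,z: [0.05 0.   0.18]
turn about x: 0.017
```

```bash
(python3 -m handwheel '[[[0,0,-0.1,-0.006],[0,0,0,0],[0,0,0,0]]]'; python3 -m handwheel '[[[0,0,-0.1,-0.006],[0,0,0,0],[0,0,0,0]]]') | grep -v rot
```

```text
time: 17.68
tool_pos: [489.8, 93.3, 86.5]
contact_force: [-8.3, -2.0, 2.8]
grip_width: 0.5
time: 17.93
tool_pos: [490.0, 93.2, 86.5]
contact_force: [-11.9, -1.9, 4.4]
grip_width: 0.3
```

```bash
(python3 -m handwheel '[[[0,0,-0.1,-0.006],[0,0,0,0],[0,0,0,0]]]') | grep -v rot;python3 gate.py 0.06 0 86
```

```text
time: 18.18
tool_pos: [490.0, 93.1, 86.4]
contact_force: [-14.5, -1.0, 7.4]
grip_width: 0.1
[np.float64(490.8774089903019), np.float64(92.82333473983267), 86.0] -100.03774677078493
t 18.18 pos [490.   93.1  86.4] jaw deg -99.2 toolx [-0.008 -0.    -1.   ] F [-14.5  -1.    7.4] w 0.1 q [0.03 0.46 1.78 0.   0.91 1.76]
shift cm x,y,z: [ 0.04  0.02 -0.09]
turn about x: 0.015
```

```bash
(python3 -m handwheel '[[[-0.03,0,-0.05,0],[0,0,0,0],[0,0,0,0]]]') | grep -v rot;python3 gate.py 0.06 0 86; python3 look.py s11
```

```text
time: 18.43
tool_pos: [490.0, 93.1, 86.5]
contact_force: [-15.3, 0.4, 6.8]
grip_width: 0.7
[np.float64(490.8774089903019), np.float64(92.82333473983267), 86.0] -100.03774677078493
t 18.43 pos [490.   93.1  86.5] jaw deg -99.2 toolx [-0.009 -0.    -1.   ] F [-15.3   0.4   6.8] w 0.7 q [0.03 0.46 1.77 0.   0.91 1.76]
shift cm x,y,z: [ 0.05  0.02 -0.09]
turn about x: 0.015
```

View pics/s11b.png

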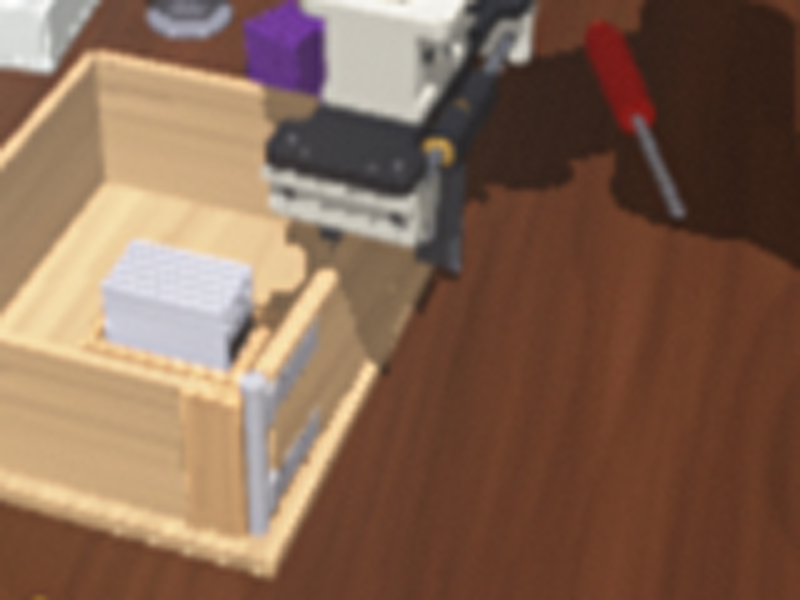

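```bash
(python3 -m handwheel '[[[-0.03,0,-0.05,0],[0,0,0,0],[0,0,0,0]]]'; python3 -m handwheel '[[[0,0,0.1,0],[0,0,0.2,0],[0,0,0.2,0],[0,0,0.3,0],[0,0,0.5,0],[0,0,1,0],[0,0,1,0],[0,0,0,0]]]') | grep -v rot; python3 look.py s12; python3 go.py 0 0 0
```

```text
time: 18.73
tool_pos: [490.1, 93.1, 86.5]
contact_force: [-16.1, -1.1, 5.9]
grip_width: 0.1
time: 19.4
tool_pos: [460.4, 98.5, 87.5]
contact_force: [-1.0, 0.4, 0.8]
grip_width: 0.5
t 19.45 pos [461.6  98.4  87.7] jaw deg -99.2 toolx [ 0.001  0.    -1.   ] F [ 0.9 -0.3  0.3] w 0.4 q [ 0.05  0.42  1.85 -0.    0.87  1.78]
shift cm x,y,z: [ 8.74 17.06 44.01]
```

View pics/s12b.png

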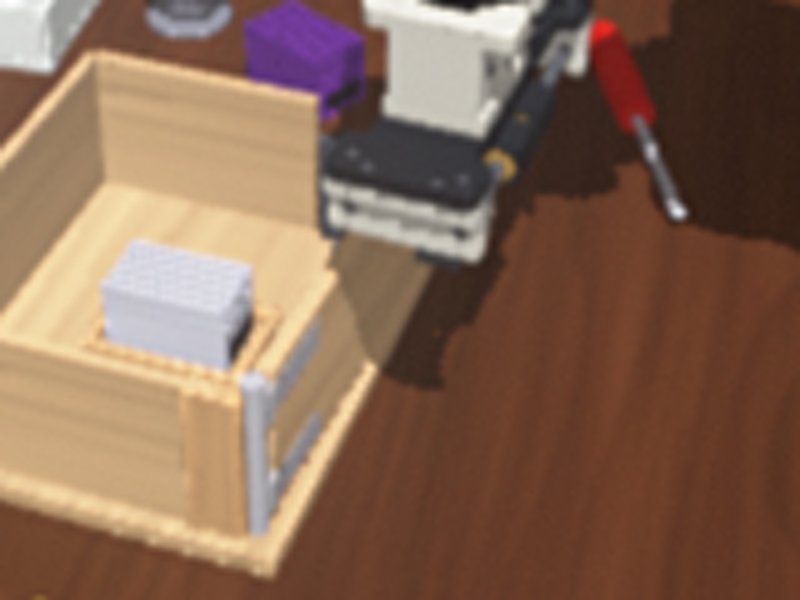

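The gate stayed put when I let go. I'll back the arm clear and inspect it.

```bash
python3 -m handwheel '[[[-1,0,2,0],[-2.5,0,2.5,0],[-3,0,1,0],[-3,0,0,0],[-3,1,0,0],[-2,2.5,0,0],[-1,3.5,0,0],[0,3.5,0,0]]]'; python3 -m handwheel '[[[0,3.5,0,0],[0,3.5,0,0],[0,3.5,0,0],[0,3.5,0,0],[0,3,0,0],[0,1.5,0,0],[0,0,0,0]]]'
python3 - <<'E'
from h import *
q,d=cap('side','s13')
cv2.imwrite('pics/s13b.png',cv2.resize(q[180:300,190:350,::-1],None,fx=5,fy=5,interpolation=cv2.INTER_CUBIC))
q,d=cap('top','t13')
cv2.imwrite('pics/t13b.png',cv2.resize(q[125:250,160:265,::-1],None,fx=4.8,fy=4.8,interpolation=cv2.INTER_CUBIC))
cv2.imwrite('pics/t13f.png',q[:,:,::-1])
E
```

```text
time: 20.12
tool_pos: [392.6, 2.2, 245.4]
tcp_rot: [3.096, 1.564, -0.203]
contact_force: [1.8, -0.5, -0.7]
grip_width: 0.5
time: 20.7
tool_pos: [361.5, -182.6, 242.7]
tcp_rot: [2.278, 1.569, -1.027]
contact_force: [0.5, -0.0, 0.1]
grip_width: 0.2
```

View pics/s13b.png

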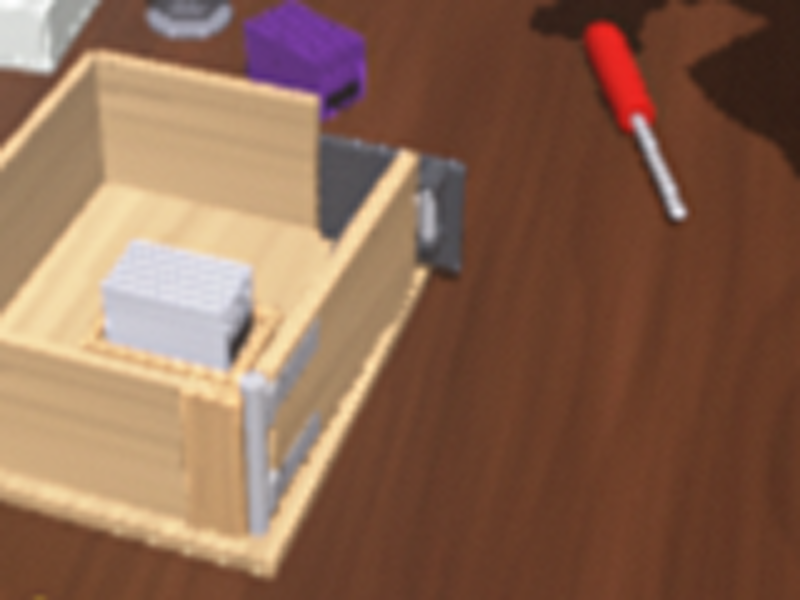

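View pics/t13b.png

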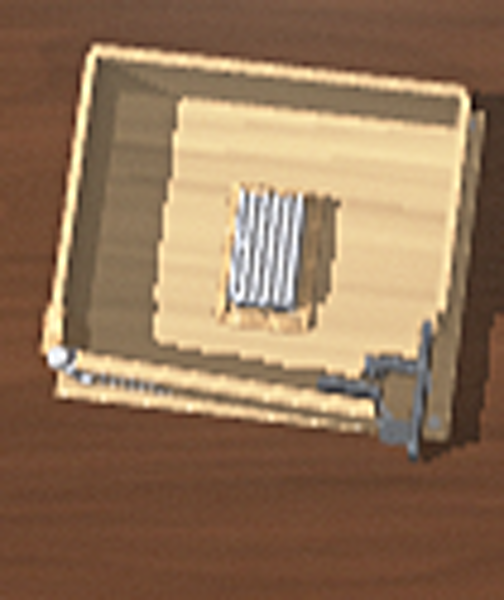

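View pics/t13f.png

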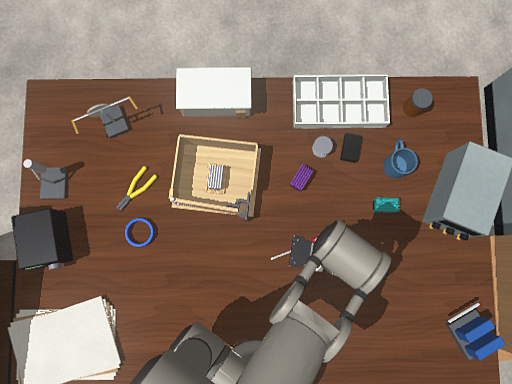

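```bash
python3 - <<'E'
from h import *
d=np.load('pics/t13.npy');C=cloud('top',d).reshape(-1,3)
y=np.radians(-6.6)
def loc(P): 
    q=P[:,:2]-[531.3,238]; c,s=np.cos(y),np.sin(y); return np.c_[q@[c,s],q@[-s,c]]
L=loc(C); m=(abs(L[:,0])<30)&(L[:,1]<-20)&(L[:,1]>-185)&(C[:,2]>96)&(C[:,2]<115)
k=np.polyfit(L[m,1],L[m,0],1);print('gate angle ~',k, m.sum())
# module in pen
m=(abs(C[:,0]-607)<60)&(abs(C[:,1]-118)<45)&(C[:,2]>47)&(C[:,2]<67)
print(cv2.minAreaRect(C[m,:2].astype(np.float32)),np.percentile(C[m,2],[50,90]))
# movement of bystanders
a=cv2.imread('pics/top1.png').astype(int);b=cv2.imread('pics/top13.png') if 0 else cv2.imread('pics/t13f.png').astype(int)
for n,(u,v) in dict(spool=(322,146),box=(351,147),mug=(402,160),tape=(140,232),pliers=(137,188),purple=(302,177),turq=(387,205)).items():
    print(n,abs(a-b)[v-18:v+18,u-18:u+18].mean().round(1))
E
```

```text
gate angle ~ [0.05834661 0.29263931] 205
((608.8301391601562, 117.78186798095703), (40.271854400634766, 69.4148941040039), 83.71614837646484) [55.76424016 60.04693166]
spool 1.7
box 2.0
mug 1.8
tape 1.8
pliers 1.7
purple 1.9
turq 13.8
```

```bash
python3 -c "
from plant import bot
print(bot.get_obs()['time'],bot.get_obs()['contact_force'],bot.get_obs()['dq'].round(3)); print(bot.close_job())"
```

```text
20.8 [-0.4877096  -0.46651596  0.1486108 ] [ 0.035 -0.008  0.014  0.003  0.005  0.004]
the job is handed in; nothing more can be done
None
```

The converter is in the nest and the gate is shut and appears latched; I handed the job in at about 21 s. The hand-in gives no verdict, so these checks are my own.

- **Converter:** I gripped it across its 40 mm width and lowered it until the floor carried it, then released it and backed off. The last depth check put it at about (609, 118) mm. That is within 3 mm of my nest estimate of (607, 118.5) and within about 0.01 rad of its long axis. The nest position itself was less certain: the cameras differed by about 5 mm in y, and the networks' nest point was about 20 mm off. I went by the rim edges and depth instead, and the converter went in without touching the rims.
- **Gate:** I pushed it shut slowly with the closed fingers. The tongue met the roller at about 0.155 rad. The push then came up hard and climbed to 16 N (about 17 N in all, counting rubbing along the board) with no further movement. After I let go the gate stayed at about 0.06 rad, past the estimated snap at about 0.07 rad.
- **Not seen directly:** The tongue is hidden in both views, so the latching rests on the push force, the gate's angle and the gate staying shut. I did not see a clear drop in force at the snap.
- **Bystanders:** The spool, box, mug, tape, pliers and purple look-alike match the first picture. The picture changed around the turquoise look-alike, probably from the arm and its shadow, as I never went near it. I did not compare the screwdriver numerically. It lay partly under the arm in the last top view and looked in place from the side.

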